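Key the burner cap onto its pin and press it home

TASK

The burner without a pan support has just been cleaned, and its cap was dropped back the wrong way round, so it stands proud of the cup. With a fingertip against its lugs, turn the cap until the notch in its rim stands over the locating pin of the cup, which is on the side with the ear and the white spark electrode; then press the middle of the cap down until it snaps home and sits flush all round. The cap is only pushed and pressed, never lifted off, and the other things on the stove stay where they are.

Things in the scene. Friction and masses are not known exactly. Their poses are not given: they have to be found in the camera images.
- burner_cup: brass burner cup fixed on the stove, 96 mm across; it may be the left or the right burner, turned any way. Origin: on its axis, at its foot on the stove top; z up, x towards its locating pin. The flat rim on which the cap shall sit lies 28 mm above the origin. On the pin's side an ear with a white spark electrode (33 mm high) juts out to 62 mm from the axis
- pin_top (a point): top of the steel locating pin: upright, 8 mm across, round-edged, on the cup's rim 41 mm from its axis, rising 4.5 mm above the rim. Under the cap it can be seen only through the notch
- burner_cap: loose dark burner cap: round plate 92 mm across, 7 mm thick, 0.25 kg. Origin: centre of the plate's underside; z up, x towards its notch. A spigot under it keeps it centred in the cup. It starts level on six sprung balls in the cup, underside about 6 mm above the rim and 1.5 mm clear of the pin, and turns easily either way about its axis (1 N at a lug); it stays where it is left
- cap_notch (a point): middle of the cap's notch, at the plate's underside, 41 mm from the cap's axis. The notch is a wedge cut through the rim from 34 mm radius outwards, 10 degrees to each side (14 mm wide at 41 mm), so the pin enters if the cap is within about 4 degrees
- cap_top (a point): centre of the cap's top: a flat round boss 25 mm across, 9.5 mm above the plate's underside, between the lugs. With the notch over the pin, about 12 N straight down here snaps the cap past the sprung balls and down onto the rim, where it stays; off the pin it is blocked and only tilts
- lug_0 (a point): upright cast lug on the cap's top, at 60 degrees anticlockwise (seen from above) from the notch: 11 mm radially, 8 mm thick, rising 14 mm above the plate (to 21 mm above its underside). Point: 37.5 mm from the cap's axis, 14 mm above the plate's underside
- lug_1 (a point): upright cast lug on the cap's top, at 180 degrees from the notch: 11 mm radially, 8 mm thick, rising 14 mm above the plate (to 21 mm above its underside). Point: 37.5 mm from the cap's axis, 14 mm above the plate's underside
- lug_2 (a point): upright cast lug on the cap's top, at 60 degrees clockwise (seen from above) from the notch: 11 mm radially, 8 mm thick, rising 14 mm above the plate (to 21 mm above its underside). Point: 37.5 mm from the cap's axis, 14 mm above the plate's underside
- scrub_brush: scrubbing brush with a grey handle, 155 x 61 x 91 mm, bristles down, lying between the two burners; bystander. Origin: centre of its underside
- tea_cup: green tea cup with a handle, 96 mm across, 56 mm tall, standing between the burners; bystander. Origin: centre of its underside
- dessert_spoon: steel spoon, 201 mm long, lying along the front edge of the stove; bystander. Origin: centre of its underside
- spice_jar: small dark-capped spice jar, 41 mm across, 105 mm tall, between the burners near the back edge; bystander. Origin: centre of its underside
- katori: steel bowl, 92 mm across, 36 mm tall, at the near left corner of the stove; bystander. Origin: centre of its underside
- garlic: garlic bulb, 50 mm, at the far right corner of the stove; bystander. Origin: centre of its underside
- tumbler: steel tumbler, 66 mm across, 74 mm tall, at the near right corner of the stove; bystander. Origin: centre of its underside

How it is judged:
By the outcome, as a careful person would: the job done as asked, in the order asked, and still so for the second after the job is handed in, with the robot touching nothing.
It also fails if it takes over 72 s, if anything falls off the work surface, if the arm or the gripper's body presses on something with over 40 N, if the wrist force passes 120 N, or if a joint passes its speed limit or range.

ROBOT

A 6-joint arm with a two-finger parallel gripper is mounted at the origin on a cart in front of the work surface, level with it; the furniture and walls round the work are solid. World frame = base frame: x ahead of the robot, y to its left, z up, the work surface at z = 0. Lengths are in mm, angles in rad, forces in N, time in s.
With the tool pointing down it reaches from about 325 to 900 mm from the base axis. Payload 6.1 kg.
Tool frame: the origin (TCP) lies at the very end of the fingers, on their centre line; the grasp point (between the pads) lies 19 mm behind it (robot.pinch_z is the distance from the TCP to the grasp point, in mm); z points along the fingers, y is the line along which they close (so a half turn about z gives the same grasp; the last joint's range is limited). The gripper opens to 87 mm and grips with 3 to 60 N. Pads are 19 mm wide; open, the fingers measure 117 mm over their backs; the gripper's body (75 mm by 190 mm) begins 51 mm behind the grasp point.
Start: joints at [-1.255, 0.22, 1.526, -0, 1.395, -0.126], TCP at [267.222, -564.985, 222.538] pointing down, gripper open.
Joint ranges: [-2.98, 2.98], [-0.91, 2.08], [0.09, 2.57], [-1.24, 4.39], [0.2, 2.65], [-2.68, 2.68]. Speed limits (rad/s): [2.57, 2.57, 3.01, 3.14, 3.14, 3.14].

INTERFACE

Orientations are given as a rotation vector (axis times angle).
In Python, from bench import robot gives the robot as it stands.
- The arm moves only by the tool send_rows, never from a script. Its argument "motion" is a list of rows, each a list of 5 numbers: the shift along the tool's x, y, z in mm, then the turn about the tool's z in degrees, then the gripper's target within -1 to 1 (fully open at 1, half-way at 0, shut at -1). In form: [[dx, dy, dz, roll, jaw], ...]. A call has 1 to 8 rows; each row is the pose to reach, as a shift and turn from the pose commanded when the call began, along the tool's axes at that moment; what a row does not reach only later rows make up. A row lasts 1/8 s, in which the tool goes at most 62.5 mm and 10.7 degrees, less where a joint would pass 70% of its speed; a pose out of reach is approached as far as the arm can. A call with a gripper value outside its range is refused whole. The fingers move at their own pace and stop on an object; the grip force is fixed at half the most. Time passes only in rows, so rows that repeat a pose let the fingers close. It gives the time, the measured TCP pose, the force, the opening and the grip force at its end, in the units of the state.
- robot.read_state(): the state, without advancing time (a new reading comes with each control period).
- robot.grab_frame(name): name is "side" or "top" or "wrist"; returns a dict with "img" (400x640x3 uint8, blue, green, red), "depth" (400x640 float32, mm along the optical axis (not along the pixel's ray), 0 where there is no reading), "mtx" (3x3 intrinsics, pixels), "R" (3x3) and "t" (3): a world point X has camera coordinates R X + t; the wrist camera has in their place "mount" (4x4, takes a point from camera to tool coordinates, whose origin is the TCP and whose axes are the flange's). Camera axes: x right, y down, z forward; pixel columns grow to the right and rows downward; lengths in mm; the calibration is good to about 2 mm. A picture is of the moment at which its call begins: read the wrist's pose just before it.
- robot.hand_in(): hands the job in; it is judged then, once.
The state is a dict: "time_s": time; "q": joint angles; "joint_velocities": joint speeds; "joint_torque": joint torques, N m; "ee_pos": TCP position; "eef_rot": TCP orientation; "ft_force": force on the tool from outside, world axes, zero at the start; "wrist_torque": the same for the moment, N m; "finger_gap": finger opening in mm; "finger_force": force on a finger pad.
Only numpy, scipy, OpenCV 4.12 (cv2) and the standard library are available. Lean on these libraries where they do the work, as an engineer would, in place of code of your own. Each camera call takes 0.05 s, during which the arm holds its last target. There are 200 camera calls.

## Working session

There is one attempt and no reset: what is moved stays moved. The work goes in short steps, Python scripts to look and compute and a tool call to move; the robot and the scene stay as the last step left them, time stands still between calls to the robot, and variables do not carry over. Pictures are saved under pics/ and viewed, at most 10 in all, crops included, and the job is handed in when it is done.

Besides the shell and the picture viewer there is one more tool, called after ">>>" as name(argument=value, ...) on one line, values as JSON. send_rows: Moves the arm, as the interface text tells. Its arguments: {"type":"object","properties":{"motion":{"type":"array"}},"required":["motion"]}

```bash
mkdir -p pics; ls
python3 - <<'E'
from bench import robot
import cv2,numpy as np
s=robot.read_state();print(s['time_s'],s['ee_pos'],s['eef_rot'],s['finger_gap'])
for n in("top","side"):
    f=robot.grab_frame(n);cv2.imwrite(f"pics/{n}0.png",f["img"]);np.savez(f"{n}0.npz",**f)
    print(n,f["mtx"].tolist(),np.round(f["R"],3).tolist(),f["t"])
E
```

```text
pics
0.0 [ 267.02705876 -564.3896117   221.43143512] [-3.06334208e+00 -6.87954846e-01  3.30621525e-04] 86.90183346485442
top [[387.5883225591238, 0.0, 322.98961839422054], [0.0, 387.5883225591238, 202.24331977068812], [0.0, 0.0, 1.0]] [[0.026, -1.0, 0.012], [-0.982, -0.028, -0.187], [0.188, -0.007, -0.982]] [153.05075783 546.78404173 916.25360668]
side [[482.0585782551131, 0.0, 311.47238071668227], [0.0, 482.0585782551131, 206.27764829786636], [0.0, 0.0, 1.0]] [[0.288, -0.958, -0.004], [-0.457, -0.134, -0.879], [0.841, 0.255, -0.476]] [ -4.5849531  320.85678431 829.37861009]
```

View pics/top0.png

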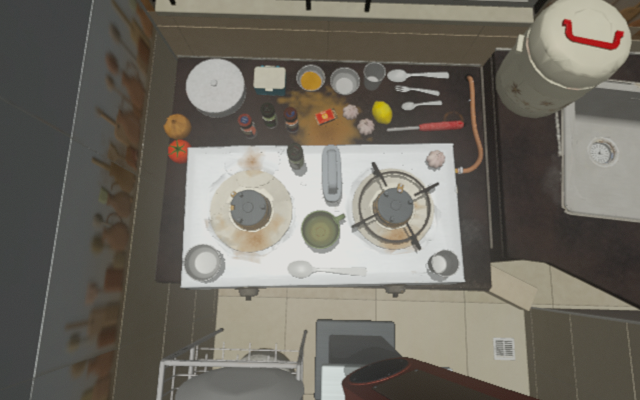

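View pics/side0.png

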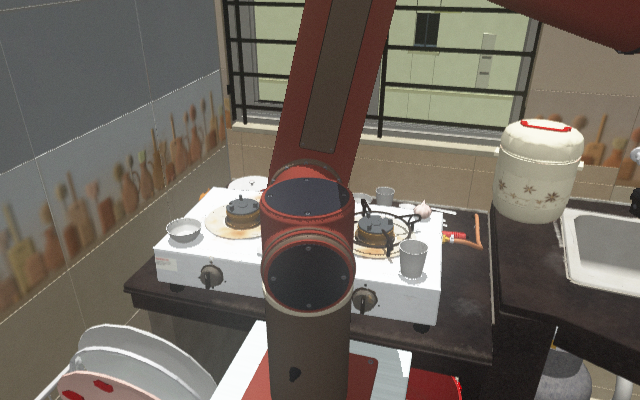

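The left burner, at about (250,210) in the top view, has no pan support. I'll locate it and zoom in.

```bash
cat > h.py <<'E'
import numpy as np,cv2
def world(f,u,v,z=None):
    K,R,t=f["mtx"],f["R"],f["t"]
    d=np.linalg.inv(K)@np.array([u,v,1.])
    if z is None:
        p=np.median(f["depth"][int(v)-1:int(v)+2,int(u)-1:int(u)+2]);return R.T@(d*p-t)
    c=-R.T@t;r=R.T@d;return c+r*(z-c[2])/r[2]
E
python3 - <<'E'
from h import *
f=np.load("top0.npz")
for p in[(250,210),(240,205),(258,203),(285,210),(320,175),(330,245),(200,180),(296,155),(320,231),(332,175),(205,262)]: print(p,world(f,*p).round(1))
c=f["img"][165:255,200:300];cv2.imwrite("pics/c0.png",cv2.resize(c,None,fx=6,fy=6,interpolation=cv2.INTER_CUBIC))
f=np.load("side0.npz")
for p in[(242,203)]: print(p,world(f,*p).round(1))
E
```

```text
(250, 210) [519.  349.5  43.4]
(240, 205) [530.9 375.2  43.6]
(258, 203) [537.6 330.8  42.1]
(285, 210) [ 5.288e+02  2.662e+02 -4.000e-01]
(320, 175) [625.6 177.3   0.7]
(330, 245) [436.4 148.   53.1]
(200, 180) [602.3 493.7   2.2]
(296, 155) [645.4 236.  106.7]
(320, 231) [475.3 173.2   6.7]
(332, 175) [602.8 147.9  90. ]
(205, 262) [388.9 462.6   2.8]
(242, 203) [535.8 359.6  42.1]
```

View pics/c0.png

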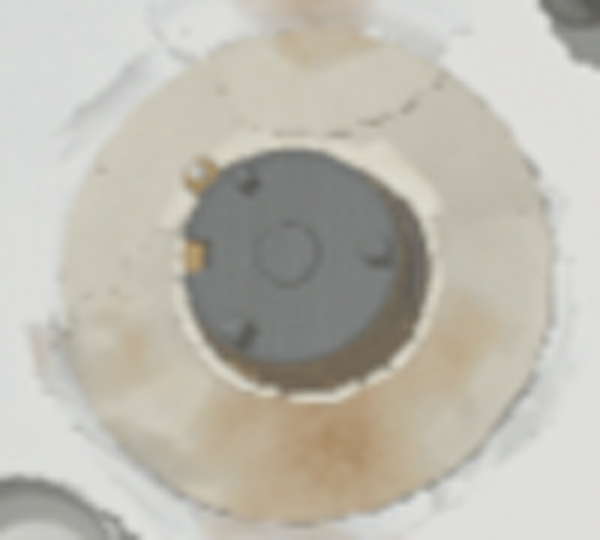

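Run:
```python
from h import *
f=np.load("top0.npz")
P=lambda x,y,z:world(f,200+x/6-.4,165+y/6-.4,z)
c=P(288,254,43.5);print("c",c)
for n,x,y,z in[("notch",195,256,34),("elec",200,172,33),("l2",249,181,48),("l1",377,250,48),("l0",243,333,48)]:
    d=P(x,y,z)-c;print(n,P(x,y,z).round(1),np.hypot(*d[:2]).round(1),np.degrees(np.arctan2(d[1],d[0])).round(1))
from scipy.spatial.transform import Rotation as Ro
from bench import robot
s=robot.read_state();M=Ro.from_rotvec(s['eef_rot']).as_matrix();print(M.round(3));print(M.T@(np.array([c[0],c[1],220])-s['ee_pos']))
w=robot.grab_frame("wrist");print(w["mount"].round(3).tolist(),w["mtx"][0])
```

```text
c [526.5707628  355.97748899  43.5       ]
notch [526.3 396.8  34. ] 40.8 90.4
elec [562.6 397.4  33. ] 54.9 49.0
l2 [556.2 373.3  48. ] 34.4 30.3
l1 [528.5 318.4  48. ] 37.7 -87.0
l0 [492.2 371.6  48. ] 37.7 155.6
[[ 0.904  0.428 -0.001]
 [ 0.428 -0.904  0.002]
 [ 0.    -0.002 -1.   ]]
[ 628.15627604 -721.07011103    2.93329231]
[[0.0, -0.96, -0.281, 76.09], [1.0, 0.0, -0.0, 0.394], [0.0, -0.281, 0.96, -162.797], [0.0, 0.0, 0.0, 1.0]] [299.46031961   0.         321.17101903]
```

Lugs and notch agree: the notch is at about 92° and the pin at about 49°, so the cap needs roughly 43° clockwise. I'll move above it with the fingers shut.

>>> send_rows(motion=[[628,-721,0,-67,-1],[628,-721,0,-67,-1],[628,-721,0,-67,-1],[628,-721,0,-67,-1],[628,-721,0,-67,-1],[628,-721,0,-67,-1],[628,-721,0,-67,-1],[628,-721,0,-67,-1]])

```text
time_s: 1.15
ee_pos: [403.0, -81.8, 222.7]
eef_rot: [2.176, 2.265, 0.001]
ft_force: [1.0, -0.0, 0.4]
finger_gap: 15.1
finger_force: 0.0
```

```bash
cat >> h.py <<'E'
from scipy.spatial.transform import Rotation as Ro
def pose():
    from bench import robot
    s=robot.read_state();return s,Ro.from_rotvec(s['eef_rot']).as_matrix(),np.array(s['ee_pos'])
def to(x,y,z):
    s,M,p=pose();print(s['time_s'],p.round(1),"yaw",np.degrees(np.arctan2(M[1,0],M[0,0])).round(1),"q",np.round(s['q'],2),"F",np.round(s['ft_force'],1),"gap",round(s['finger_gap'],1));print("shift",(M.T@(np.array([x,y,z])-p)).round(1))
E
python3 -c "from h import *;to(526,356,222)"
```

```text
1.15 [403.  -81.8 222.7] yaw 92.3 q [-0.39 -0.32  2.05  0.    1.41 -0.43] F [ 1.  -0.   0.4] gap 15.1
shift [432.5 140.6   0.6]
```

>>> send_rows(motion=[[432,141,0,0,-1],[432,141,0,0,-1],[432,141,0,0,-1],[432,141,0,0,-1],[432,141,0,0,-1],[432,141,0,0,-1],[432,141,0,0,-1],[432,141,72,0,-1]])

```text
time_s: 2.15
ee_pos: [529.8, 356.9, 166.8]
eef_rot: [2.17, 2.267, 0.02]
ft_force: [0.2, -0.8, -0.7]
finger_gap: 0.6
finger_force: 0.0
```

>>> send_rows(motion=[[0,0,20,0,-1],[0,0,20,0,-1],[0,0,20,0,-1]])

```text
time_s: 2.52
ee_pos: [526.8, 350.6, 144.0]
eef_rot: [2.177, 2.264, 0.004]
ft_force: [0.4, -0.3, 0.7]
finger_gap: 0.9
finger_force: 0.0
```

Run:
```python
from h import *
from bench import robot
to(526,356,150)
s,M,p=pose();f=robot.grab_frame("wrist");m=f["mount"]
R=(M@m[:3,:3]).T;t=-R@(M@m[:3,3]+p)
np.savez("w1.npz",img=f["img"],depth=f["depth"],mtx=f["mtx"],R=R,t=t);cv2.imwrite("pics/w1.png",f["img"])
```

```text
2.525 [526.8 350.6 144. ] yaw 92.2 q [ 0.46  0.3   1.58 -0.    1.26  0.42] F [ 0.4 -0.3  0.7] gap 0.9
shift [ 5.4 -0.6 -6. ]
```

View pics/w1.png

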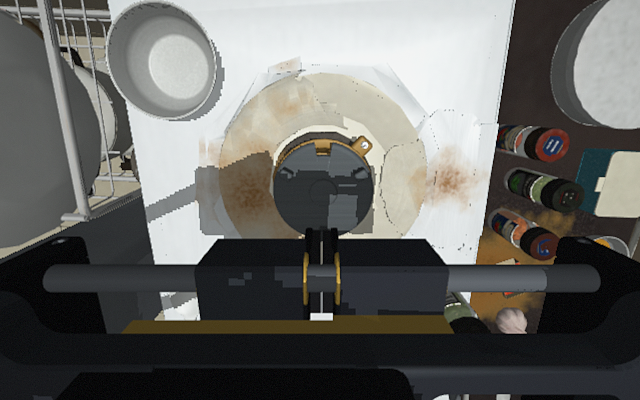

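The wrist view shows the cap centred at about (323,188), with the notch at (323,150), the electrode at (366,145) and lugs at (287,173) and (358,173). I'll measure these.

Run:
```python
from h import *
f=dict(np.load("w1.npz"))
print("depth chk",[world(f,*q).round(1) for q in[(323,180),(323,188),(340,200)]])
c=world(f,323,188,43.5);print("c boss",c)
for n,x,y,z in[("notch",323,150,34),("elec",366,145,33),("lA",287,173,50),("lB",357,173,50),("L",274,188,41),("Rr",373,188,41)]:
    P=world(f,x,y,z);d=P-c;print(n,P.round(1),np.hypot(*d[:2]).round(1),np.degrees(np.arctan2(d[1],d[0])).round(1))
cv2.imwrite("pics/w1c.png",cv2.resize(f["img"][120:250,250:400],None,fx=5,fy=4.5,interpolation=cv2.INTER_CUBIC))
```

```text
depth chk [array([527.4, 366.3,  44.7]), array([527.7, 359.1,  45.3]), array([543.8, 347.7,  42.9])]
c boss [527.69095118 358.61078219  43.5       ]
notch [526.4 391.7  34. ] 33.1 92.2
elec [565.2 397.6  33. ] 54.1 46.1
lA [495.6 372.6  50. ] 35.0 156.5
lB [556.7 374.9  50. ] 33.3 29.4
L [482.9 356.2  41. ] 44.9 -176.9
Rr [573.5 359.7  41. ] 45.9 1.4
```

View pics/w1c.png

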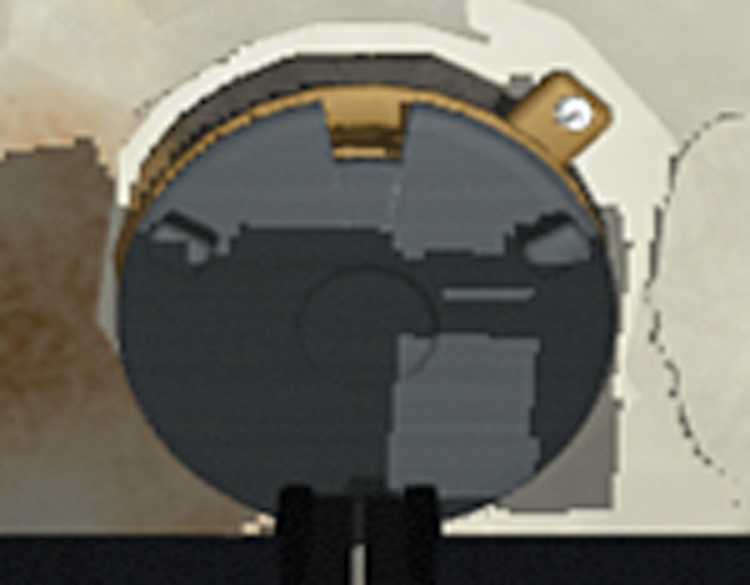

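Run:
```python
from h import *
C=np.array([527.5,355.5])
def fp(phi,o):
    a=np.radians(phi);return C+37.5*np.array([np.cos(a),np.sin(a)])+o*np.array([-np.sin(a),np.cos(a)])
s,M,p=pose();st=fp(-87.7,28);to(*st,47)
M0=M
for o,d in[(14,0),(14,7),(14,14),(14,21),(14,28),(14,35),(14,42)]:
    q=fp(-87.7-d,o);print(d,(M0.T@np.append(q-st,0)).round(1))
```

```text
2.575 [527.2 350.8 144.5] yaw 92.2 q [ 0.46  0.3   1.58 -0.    1.26  0.42] F [-0.7 -0.4 -0.3] gap 0.4
shift [-33.   28.2  97.6]
0 [ -0.  -14.   -0.1]
7 [ -1.4 -18.7  -0.1]
14 [ -2.3 -23.5  -0.1]
21 [ -2.6 -28.4  -0.1]
28 [ -2.2 -33.2  -0.1]
35 [ -1.3 -38.   -0.1]
42 [  0.2 -42.7  -0.2]
```

>>> send_rows(motion=[[-33,28,0,0,-1],[-33,28,40,0,-1],[-33,28,80,0,-1],[-33,28,97,0,-1],[-33,28,97,0,-1],[-33,28,97,0,-1]])

```text
time_s: 3.32
ee_pos: [556.5, 319.9, 47.2]
eef_rot: [2.175, 2.265, 0.005]
ft_force: [0.4, 0.1, 1.0]
finger_gap: 0.2
finger_force: 0.0
```

```bash
python3 -c "from h import *;to(557,319.1,47)"
```

```text
3.325 [556.5 319.9  47.2] yaw 92.3 q [0.4  0.43 1.61 0.   1.1  0.36] F [0.4 0.1 1. ] gap 0.2
shift [-0.8  0.4  0.2]
```

>>> send_rows(motion=[[0,-7,0,0,-1],[0,-14,0,0,-1],[-1,-16.5,0,3.5,-1],[-1.4,-18.7,0,7,-1],[-2,-21,0,10.5,-1],[-2.3,-23.5,0,14,-1],[-2.5,-26,0,17.5,-1],[-2.6,-28.4,0,21,-1]])

```text
time_s: 4.32
ee_pos: [527.1, 315.9, 45.6]
eef_rot: [2.554, 1.829, 0.004]
ft_force: [2.3, 0.4, -0.4]
finger_gap: 0.5
finger_force: 0.9
```

```bash
cat >> h.py <<'E'
def snap(name):
    from bench import robot
    s,M,p=pose();f=robot.grab_frame("wrist");m=f["mount"]
    R=(M@m[:3,:3]).T;t=-R@(M@m[:3,3]+p)
    f=dict(img=f["img"],depth=f["depth"],mtx=f["mtx"],R=R,t=t);np.savez(name+".npz",**f);return f
E
python3 - <<'E'
from h import *
to(557,319,47)
f=snap("w2");cv2.imwrite("pics/w2.png",f["img"])
E
```

```text
4.325 [527.1 315.9  45.6] yaw 71.2 q [ 0.41  0.38  1.69 -0.    1.07  0.74] F [ 2.3  0.4 -0.4] gap 0.5
shift [12.5 27.3 -1.3]
```

View pics/w2.png

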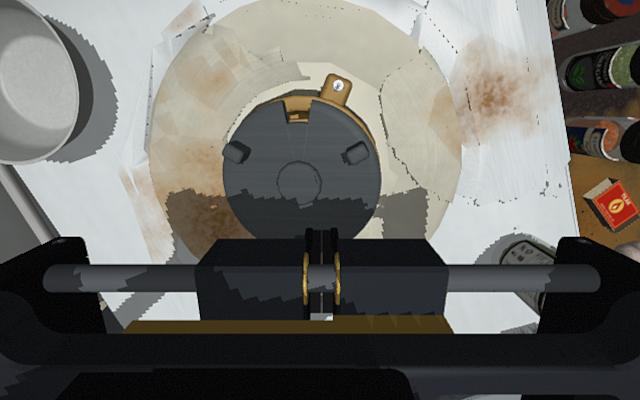

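The finger touches the lug and the cap has turned: boss at (300,182), notch at (297,113), electrode at (338,86).

```bash
cat >> h.py <<'E'
def ang(f,c,pts):
    c=world(f,*c,43.5);print("c",c.round(1))
    for n,x,y,z in pts:
        d=world(f,x,y,z)-c;print(n,np.hypot(*d[:2]).round(1),np.degrees(np.arctan2(d[1],d[0])).round(1))
E
python3 - <<'E'
from h import *
f=dict(np.load("w2.npz"))
ang(f,(300,182),[("notch",297,115,34),("elec",338,86,33),("lA",237,152,55),("lB",356,152,55)])
E
```

```text
c [527.3 354.6  43.5]
notch 36.4 73.7
elec 56.0 48.9
lA 36.2 130.5
lB 35.0 13.0
```

Run:
```python
from h import *
s,M,p=pose();C=np.array([527.4,355.2])
for d in(4,8,12,16,20,23):
    v=Ro.from_euler('z',-d,degrees=True).apply(np.append(p[:2]-C,0));print(d,(M.T@(v-np.append(p[:2]-C,0))).round(1))
```

```text
4 [-0.8 -2.6 -0. ]
8 [-1.3 -5.3 -0. ]
12 [-1.7 -8.  -0. ]
16 [ -1.9 -10.8  -0. ]
20 [ -1.9 -13.5  -0. ]
23 [ -1.7 -15.6  -0. ]
```

>>> send_rows(motion=[[-0.8,-2.6,0,4,-1],[-1.3,-5.3,0,8,-1],[-1.7,-8,0,12,-1],[-1.9,-10.8,0,16,-1],[-1.9,-13.5,0,20,-1],[-1.8,-15,0,22,-1],[-1.8,-15,0,22,-1]])

```text
time_s: 5.25
ee_pos: [511.7, 318.7, 45.0]
eef_rot: [-2.854, -1.312, -0.0]
ft_force: [0.7, -0.5, 0.4]
finger_gap: 0.4
finger_force: 0.3
```

Run:
```python
from h import *
to(527,355,47)
f=snap("w3");cv2.imwrite("pics/w3.png",cv2.resize(f["img"][50:250,180:420],None,fx=3,fy=3,interpolation=cv2.INTER_CUBIC))
```

```text
5.25 [511.7 318.7  45. ] yaw 49.4 q [0.43 0.35 1.72 0.   1.07 1.14] F [ 0.7 -0.5  0.4] gap 0.4
shift [ 37.5 -12.   -2. ]
```

View pics/w3.png

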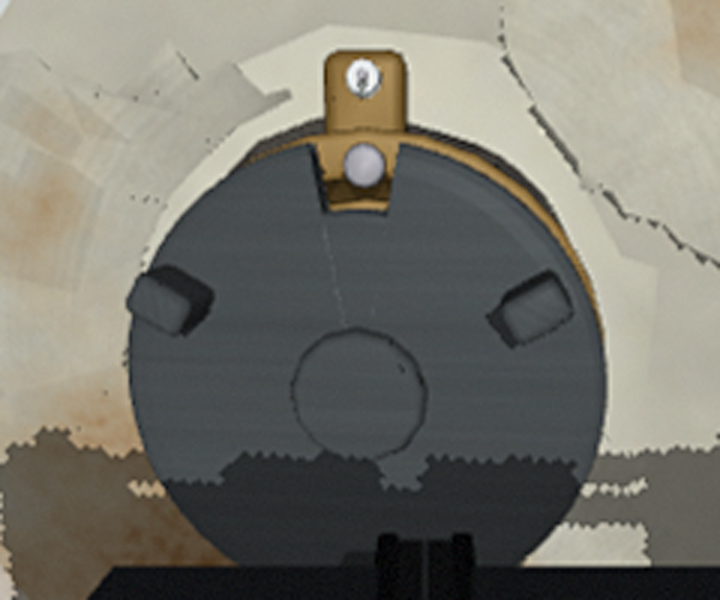

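The pin now shows in the notch: pin at crop (364,165), notch middle about (358,178), boss centre at (360,394). I'll check the residual angle.

Run:
```python
from h import *
f=dict(np.load("w3.npz"))
P=lambda n,x,y,z:(n,180+x/3-.3,50+y/3-.3,z)
ang(f,P(0,360,394,0)[1:3],[P("notch in",357.5,211,41),P("notch out",357.5,147,41),P("pin",364,165,32.5),P("elec",362,78,33),P("lA",160,303,55),P("lB",541,309,55)])
```

```text
c [526.8 354.9  43.5]
notch in 33.2 49.3
notch out 44.1 49.0
pin 41.2 48.3
elec 56.3 48.6
lA 37.6 109.9
lB 36.4 -11.8
```

Aligned to under 1°. I'll back off and go above the boss.

>>> send_rows(motion=[[0,8,0,0,-1],[0,8,0,0,-1],[0,8,-25,0,-1],[0,8,-25,0,-1],[37.5,-12,-25,0,-1],[37.5,-12,-25,0,-1],[37.5,-12,-8,0,-1],[37.5,-12,-4,0,-1]])

```text
time_s: 6.3
ee_pos: [525.3, 353.2, 45.7]
eef_rot: [2.855, 1.31, -0.008]
ft_force: [-0.5, -0.0, 0.5]
finger_gap: 0.9
finger_force: 0.0
```

```bash
python3 -c "from h import *;to(527,355,44)"
```

```text
6.3 [525.3 353.2  45.7] yaw 49.3 q [ 0.47  0.42  1.63 -0.    1.1   1.18] F [-0.5 -0.   0.5] gap 0.9
shift [2.5 0.1 1.7]
```

>>> send_rows(motion=[[0,0,0,0,-1],[0,0,1,0,-1],[0,0,2,0,-1],[0,0,3,0,-1],[0,0,4,0,-1],[0,0,5,0,-1]])

```text
time_s: 7.05
ee_pos: [527.7, 355.1, 44.3]
eef_rot: [2.855, 1.311, 0.002]
ft_force: [-1.0, -0.9, 4.0]
finger_gap: 0.3
finger_force: 2.3
```

```bash
python3 -c "from h import *;to(527,355,37.5)"
```

```text
7.05 [527.7 355.1  44.3] yaw 49.3 q [ 0.47  0.42  1.63 -0.    1.09  1.18] F [-1.  -0.9  4. ] gap 0.3
shift [-0.5 -0.5  6.8]
```

Contact, well centred. Now I'll press on.

>>> send_rows(motion=[[0,0,1,0,-1],[0,0,2,0,-1],[0,0,3,0,-1],[0,0,4,0,-1],[0,0,5,0,-1],[0,0,6,0,-1]])

```text
time_s: 7.8
ee_pos: [526.9, 354.8, 39.3]
eef_rot: [2.855, 1.311, -0.002]
ft_force: [-8.1, -5.3, 18.8]
finger_gap: 0.2
finger_force: 9.4
```

```bash
python3 -c "from h import *;to(527,355,37.5)"
```

```text
7.8 [526.9 354.8  39.3] yaw 49.3 q [ 0.47  0.43  1.63 -0.    1.08  1.18] F [-8.1 -5.3 18.8] gap 0.2
shift [ 0.2 -0.1  1.8]
```

>>> send_rows(motion=[[0,0,1,0,-1],[0,0,2,0,-1],[0,0,2,0,-1]])

```text
time_s: 8.18
ee_pos: [527.0, 354.8, 39.3]
eef_rot: [2.855, 1.311, -0.002]
ft_force: [-11.0, -6.6, 26.6]
finger_gap: 0.3
finger_force: 13.1
```

```bash
python3 -c "from h import *;to(527,355,37.5)"
```

```text
8.175 [527.  354.8  39.3] yaw 49.3 q [ 0.47  0.43  1.63 -0.    1.08  1.18] F [-11.   -6.6  26.6] gap 0.3
shift [ 0.2 -0.1  1.8]
```

It has reached a hard stop about 6 mm lower. I'll retract and check that it's flush.

>>> send_rows(motion=[[0,0,-20,0,-1],[0,0,-60,0,-1],[0,0,-105,0,-1],[-35,0,-105,0,-1],[-35,0,-105,0,-1],[-35,0,-105,0,-1]])

```text
time_s: 8.93
ee_pos: [504.5, 328.5, 140.5]
eef_rot: [-2.855, -1.31, -0.0]
ft_force: [-0.5, -0.1, 0.4]
finger_gap: 0.2
finger_force: 0.0
```

Run:
```python
from h import *
to(527,355,144)
f=snap("w4");a=cv2.resize(f["img"][50:250,200:440],None,fx=3,fy=3,interpolation=cv2.INTER_CUBIC)
cv2.imwrite("pics/w4.png",a)
# plate height around the cap, by depth
C=np.array([527,355.])
for d in range(0,360,30):
    a=np.radians(d+49+15);X=np.array([*(C+25*np.array([np.cos(a),np.sin(a)])),36.]);c=f["R"]@X+f["t"];u=f["mtx"]@c;u/=u[2]
    if 2<u[0]<638 and 2<u[1]<398: print(d+64,u[:2].round(),world(f,*u[:2]).round(1))
```

```text
8.925 [504.5 328.5 140.5] yaw 49.3 q [0.45 0.24 1.67 0.   1.24 1.16] F [-0.5 -0.1  0.4] gap 0.2
shift [34.8 -0.2 -3.5]
64 [314. 130.] [538.  377.5  37.3]
94 [301. 137.] [525.4 380.   37.4]
124 [294. 150.] [513.2 375.8  37.2]
154 [294. 164.] [504.7 366.   37.1]
184 [302. 177.] [502.3 353.4  37.3]
214 [314. 184.] [506.5 341.2  37.2]
244 [328. 184.] [516.2 332.8  37.1]
274 [340. 177.] [528.9 330.3  37.1]
304 [348. 165.] [541.  334.5  37.2]
334 [348. 150.] [549.5 344.2  36.8]
364 [341. 137.] [551.9 356.9  37. ]
394 [329. 130.] [547.8 369.1  37.1]
```

View pics/w4.png

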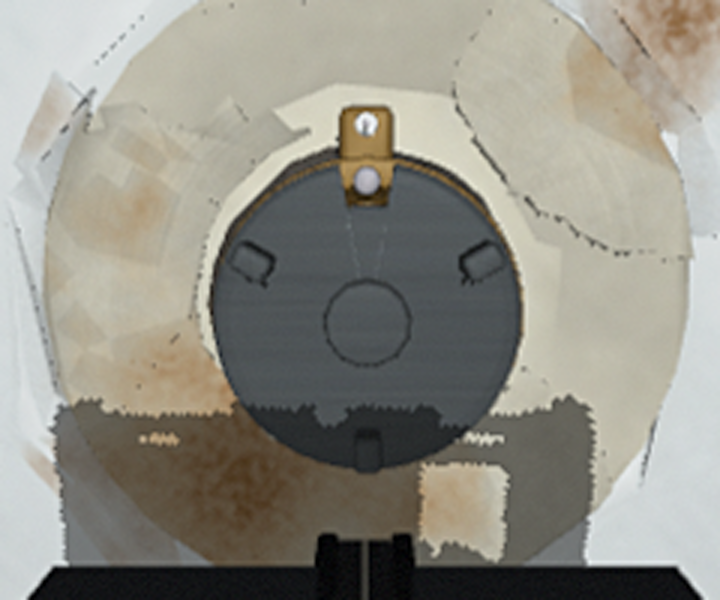

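The plate is level all round at about 37 mm by depth. It was about 43 mm, and the same depth offset applies to both readings. The pin at crop (367,180) sits in the middle of the notch, so the cap is home, and the gripper is clear.

```bash
python3 -c "
from bench import robot
print(robot.hand_in())"
```

```text
the job is handed in; nothing more can be done
None
```

The cap on the left burner was turned about 43° clockwise until its notch stood over the pin, then pressed home; it now sits level all round, the arm is clear, and the job is handed in.

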